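# Food warmer: dial off, then hold the drain key switch turned

## Robot

A 6-joint arm with a two-finger parallel gripper is mounted at the origin on the work surface. World frame = base frame: x ahead of the robot, y to its left, z up, the work surface at z = 0. Lengths are in mm, angles in rad, forces in N, time in s.
With the tool pointing down it reaches from about 275 to 850 mm from the base axis. Payload 5.2 kg.
Tool frame: the origin (TCP) lies at the very end of the fingers, on their centre line; the grasp point (between the pads) lies 19 mm behind it; z points along the fingers, y is the line along which they close (so a half turn about z gives the same grasp; the last joint's range is limited). The gripper opens to 85 mm and grips with 20 to 120 N. Pads are 22 mm wide; open, the fingers measure 114 mm over their backs; the gripper's body (76 mm by 85 mm) begins 54 mm behind the grasp point. The pads swing forward as they close: fully open they stand 13 mm farther back than shut.
Start: joints at [1.074, 0.259, 1.535, -0, 1.348, -0.203], TCP at [159.253, 526.444, 231.31] pointing down, gripper open.
Joint ranges: [-3.14, 3.14], [-0.91, 2.08], [0.19, 2.58], [-1.22, 4.36], [0.22, 2.71], [-3.12, 3.12]. Speed limits (rad/s): [2.57, 2.57, 3.14, 3.14, 3.14, 3.14].

## Interface

Orientations are given as a rotation vector (axis times angle).
In Python, from cell import observe, eyes, manip gives the robot as it stands.
- The arm moves only by the tool arm_command, never from a script. Its argument "moves" is a list of rows, each a list of 6 numbers: the shift along the tool's x, y, z in cm, then the turn, a rotation vector about the tool's x, y, z in rad. In form: [[tx, ty, tz, ax, ay, az], ...]. A call has 1 to 5 rows; each row is the pose to reach, as a shift and turn from the pose commanded when the call began, along the tool's axes at that moment; what a row does not reach only later rows make up. A row lasts 1/8 s, in which the tool goes at most 62.5 mm and 10.7 degrees, less where a joint would pass 70% of its speed; a pose out of reach is approached as far as the arm can. A call with a gripper value outside its range is refused whole. "fingers" is the finger opening in cm, from 0 to 8.54, set as the call begins (left out, the last holds). The fingers move at their own pace and stop on an object; "squeeze" is the grip in N (left out, the last holds). Time passes only in rows, so rows that repeat a pose let the fingers close. It gives the time, the measured TCP pose, the force, the opening and the grip force at its end, in the units of the state.
- observe(): the state, without advancing time (a new reading comes with each control period).
- eyes.camera(name): name is "scene" or "top"; returns a dict with "img" (420x560x3 uint8, blue, green, red), "z_map" (420x560 float32, mm along the optical axis (not along the pixel's ray), 0 where there is no reading), "camera_matrix" (3x3 intrinsics, pixels), "distortion" ([k1, k2, p1, p2, k3] as OpenCV has them; the pictures are not rectified), "pose" (4x4, takes a point from camera to world coordinates). Camera axes: x right, y up, looking along -z (the intrinsics and any distortion apply to the point x, -y, -z); pixel columns grow to the right and rows downward; lengths in mm; the calibration is good to about 2 mm. A picture is of the moment at which its call begins.
- manip.job_done(): hands the job in; it is judged then, once.
The state is a dict: "t": time; "q": joint angles; "joint_vel": joint speeds; "effort": joint torques, N m; "ee_pos": TCP position; "ee_rot": TCP orientation; "force": force on the tool from outside, world axes, zero at the start; "ft_torque": the same for the moment, N m; "finger_gap": opening from 0.0 (shut) to 1.0 (fully open); "gripper_force": force on a finger pad.
Only numpy, scipy, OpenCV 4.12 (cv2) and the standard library are available. Lean on these libraries where they do the work, as an engineer would, in place of code of your own. Each camera call takes 0.05 s, during which the arm holds its last target. There are 200 camera calls.

## Task

Drain the food warmer for cleaning: first turn its dial anticlockwise all the way to the off stop. Then take the service key out of its stand, push its blade fully home into the brass key switch on the warmer (the pins are sticky, so wiggle it if it catches), turn it a quarter turn clockwise to the stop and finish while still gripping the key and holding it turned, because the switch springs back when let go. Leave the can, the bowl and the mug where they are.

Things in the scene. Friction and masses are not known exactly. Their poses are not given: they have to be found in the camera images.
- dial (a joint): angle (rad) of the warmer's black dial: 0 is the off stop, fully anticlockwise seen from above; it grows clockwise. It starts 0.8 to 2.0 from off; turns about a vertical axis with about 0.06 N m of friction and stays where it is left.
- dial_grip (a point): point on the dial's vertical axis at the height to grip, on the left half of the warmer's front ledge seen from the robot. The dial is a disc 48 mm across with an upright grip bar 46 mm long, 14 mm thick, reaching from 23 mm below to 7 mm above this point (the disc lies below that). The bar runs along this point's x axis, which turns with the dial; z up.
- key_switch (a joint): angle (rad) of the brass plug of the key switch: 0 at rest with the keyway along x of lock_mouth, grows clockwise seen from above, end stop at 1.57 (quarter turn). A spring turns it back (0.03 N m at rest, 0.12 N m at the stop). The key has about 0.15 rad of play in the keyway, so the key must turn farther than the plug.
- lock_mouth (a point): fixed point at the keyway's centre, level with the top of the brass plug (28 x 22 mm, in a dark round bezel 54 mm across), on the right half of the warmer's ledge, 104 mm above the counter. Keyway: vertical slot 14 mm long (x) and 7 mm wide (y), 3 mm chamfer, 38 mm deep; z up. Two pairs of sticky sprung pins, 13 and 23 mm down, press on the blade's flats: passing them takes 5 to 12 N.
- key_grip (a point): centre of the service key's grip: an upright black plastic block 36 mm wide (along x), 12 mm thick (along y), 40 mm high (along z, up); pinch it across the 12 mm. A flat steel blade 12 mm wide (x), 5 mm thick (y) points down from it, 32.5 mm long with a wedge tip. Both half turns fit the keyway. 45 g. It starts standing in the slot of its stand, the grip's underside resting on the stand's top.
- key_shoulder (a point): point of the key on the blade's axis at the underside of the grip, 20 mm below key_grip, same axes. The key is home when this point lies at lock_mouth.
- key_stand: grey block fixed on the counter, 66 (x) x 50 (y) x 45 mm high, with a 14 x 7 mm slot along its x axis in the middle of its top, 38 mm deep, holding the key; origin at the centre of its underside. It is left or right of the warmer, the can on the other side.
- can: closed can, 66 mm across, 90 mm high, origin at the centre of its underside; bystander
- bowl: steel bowl, 110 mm across, 50 mm high, right of the warmer, origin at the centre of its underside; bystander
- mug: white mug, 76 mm across, 85 mm high, left of the warmer, origin at the centre of its underside; bystander
- warmer: steel food warmer fixed on the counter, 350 deep (x) x 320 mm wide (y): front ledge 170 mm deep and 100 mm high, nearer the robot, with the dial 85 mm left (+y) and the key switch 85 mm right (-y) of its origin; behind it a covered well, lid handle up to 155 mm high. Origin at counter height, 80 mm behind the ledge's front face; z up.
There are look-alikes about, which are no part of the job. What is meant by the part that bears key_grip is not purple or turquoise, and is the larger of those in its own colour.

How it is judged:
By the outcome, as a careful person would: the job done as asked, in the order asked, and still so for the second after the job is handed in, while the arm keeps its last pose, push and grip.
It also fails if it takes over 72 s, if anything falls off the work surface, if the arm or the gripper's body presses on something with over 40 N, if the wrist force passes 120 N, or if a joint passes its speed limit or range.

## Working session

There is one attempt and no reset: what is moved stays moved. The work goes in short steps, Python scripts to look and compute and a tool call to move; the robot and the scene stay as the last step left them, time stands still between calls to the robot, and variables do not carry over. Pictures are saved under pics/ and viewed, at most 10 in all, crops included, and the job is handed in when it is done.

Besides the shell and the picture viewer there is one more tool, called after "Call:" by a JSON object that holds its "name" and its "arguments", one argument or row to a line. arm_command: Moves the arm, as the interface text tells. Its arguments: {"type":"object","properties":{"moves":{"type":"array"},"fingers":{"type":"number"},"squeeze":{"type":"number"}},"required":["moves"]}

```bash
mkdir -p pics; cat > h.py <<'E'
import numpy as np, cv2
from cell import observe, eyes, manip
from scipy.spatial.transform import Rotation as R
def cam(n):
    return eyes.camera(n)
def pts(c, uv, z=None):
    """pixels -> world, by depth map (z None) or onto plane z"""
    uv=np.atleast_2d(np.array(uv,float))
    n=cv2.undistortPoints(uv.reshape(-1,1,2),np.array(c["camera_matrix"]),np.array(c["distortion"])).reshape(-1,2)
    d=np.c_[n[:,0],-n[:,1],-np.ones(len(n))]
    P=np.array(c["pose"]); o=P[:3,3]; w=d@P[:3,:3].T
    if z is None:
        i=uv.round().astype(int); s=c["z_map"][i[:,1],i[:,0]]
    else: s=(z-o[2])/w[:,2]
    return o+w*s[:,None]
def proj(c,X):
    P=np.array(c["pose"]); x=(np.atleast_2d(X)-P[:3,3])@P[:3,:3]
    x=x*[1,-1,-1]
    return cv2.projectPoints(x,np.zeros(3),np.zeros(3),np.array(c["camera_matrix"]),np.array(c["distortion"]))[0].reshape(-1,2)
E
python3 - <<'E'
from h import *
s=observe(); print(s)
for n in("top","scene"):
    c=cam(n); cv2.imwrite(f"pics/{n}0.png",cv2.resize(c["img"],None,fx=1.42,fy=1.42)); print(n,np.array(c["pose"]).round(2),c["camera_matrix"],c["distortion"])
    np.savez(f"{n}0.npz",**{k:np.array(v) for k,v in c.items()})
E
```

```text
{'t': 0.0, 'q': array([ 1.07418245e+00,  2.59319144e-01,  1.53608506e+00, -1.37761901e-06,
        1.34799732e+00, -2.02793951e-01]), 'joint_vel': array([-0.00034378, -0.0008524 ,  0.00080174,  0.000251  , -0.00163707,
        0.00025837]), 'effort': array([-5.11836988e-04, -4.46028507e+01, -2.90580010e+01, -3.93002201e-04,
        1.14685940e-02, -5.33866455e-06]), 'ee_pos': array([159.00410041, 525.96378756, 230.48673923]), 'ee_rot': array([-4.59781708e-01, -3.10713893e+00,  2.66959050e-03]), 'force': array([0.48003158, 0.14867779, 0.0299933 ]), 'ft_torque': array([0.02886328, 0.03012958, 0.03141216]), 'gripper_force': 0.0, 'finger_gap': 1.0012659121849345}
top [[-3.00000e-02  9.90000e-01 -1.40000e-01  2.82550e+02]
 [-1.00000e+00 -3.00000e-02 -1.00000e-02  6.90000e-01]
 [-1.00000e-02  1.30000e-01  9.90000e-01  1.68143e+03]
 [ 0.00000e+00  0.00000e+00  0.00000e+00  1.00000e+00]] [[544.05262528   0.         276.39374278]
 [  0.         544.05262528 217.38972015]
 [  0.           0.           1.        ]] [-0.16609977  0.          0.          0.          0.        ]
scene [[ 8.2000e-01 -4.9000e-01  3.1000e-01  8.3932e+02]
 [ 5.8000e-01  6.8000e-01 -4.5000e-01 -4.6502e+02]
 [ 1.0000e-02  5.4000e-01  8.4000e-01  9.6024e+02]
 [ 0.0000e+00  0.0000e+00  0.0000e+00  1.0000e+00]] [[397.59105737   0.         291.3028115 ]
 [  0.         397.59105737 210.39474333]
 [  0.           0.           1.        ]] [-0.02086069  0.          0.          0.          0.        ]
```

View pics/top0.png

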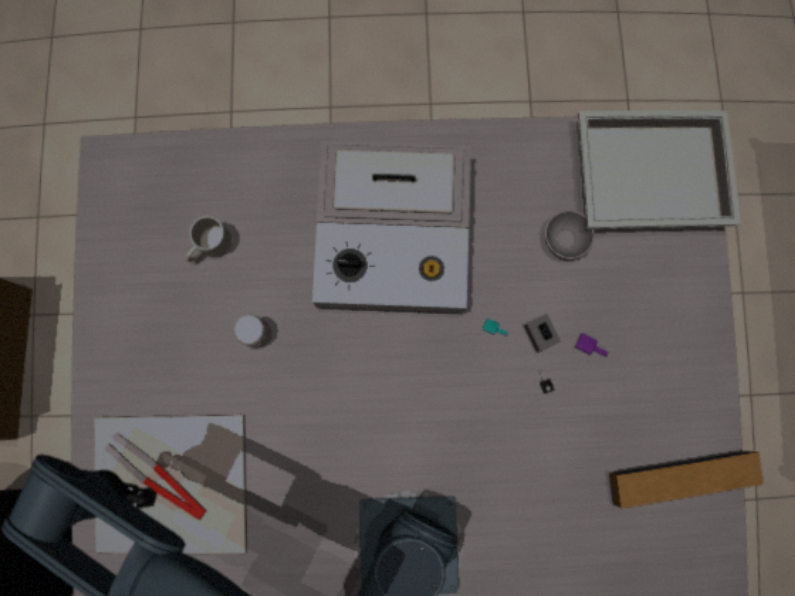

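View pics/scene0.png

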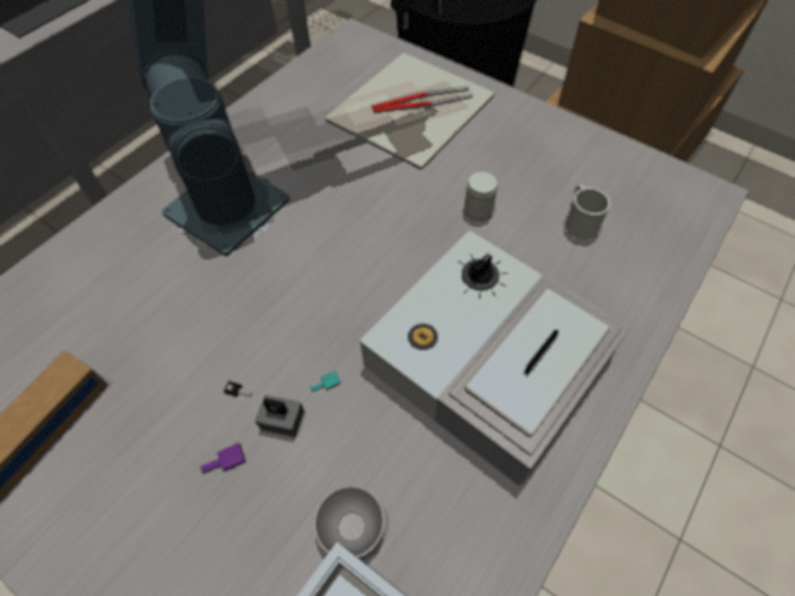

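The top view shows the dial at about (350,265), the switch at (431,268) and the stand with the black key at (543,332). A small black decoy key lies at (546,385), with purple and turquoise ones beside it.

```bash
python3 - <<'E'
from h import *
rows=[]
for n,cs in(("top",[(247,187),(304,189),(383,234)]),("scene",[(339,192),(298,237),(196,290)])):
    c=np.load(f"{n}0.npz"); r=[]
    for u,v in cs:
        p=c["img"][v-20:v+20,u-20:u+20]; p=cv2.convertScaleAbs(p,alpha=1.6,beta=10)
        r.append(cv2.resize(p,(264,264),interpolation=cv2.INTER_CUBIC))
        # depth heights
        g=np.array([(x,y) for y in range(v-16,v+17,4) for x in range(u-16,u+17,4)])
        if n=="top": print((u,v)); print(pts(c,g)[:,2].reshape(9,9).round(0))
    rows.append(np.hstack(r))
    # yellow plug
    h=cv2.cvtColor(c["img"],cv2.COLOR_BGR2HSV)
    u,v=cs[1]; m=np.zeros(h.shape[:2],np.uint8); m[v-20:v+20,u-20:u+20]=255
    b=cv2.inRange(h,(12,100,60),(35,255,255))&m
    mu=cv2.moments(b,True); print(n,"plug",mu["m00"],pts(c,(mu["m10"]/mu["m00"],mu["m01"]/mu["m00"]),104))
cv2.imwrite("pics/crops.png",np.vstack(rows))
E
```

```text
(247, 187)
[[100. 104. 101. 107. 105.  99. 106. 102.  95.]
 [100. 101. 108. 102. 104. 101. 100. 102. 104.]
 [101. 101. 102. 117. 109. 103. 107. 101.  98.]
 [100. 112. 149. 140. 141. 141. 109.  99. 103.]
 [ 99.  99. 126. 130. 134. 138. 105. 100. 100.]
 [ 92. 110. 109. 109. 112. 118. 105.  96. 102.]
 [104. 102. 105. 103. 108. 109. 105.  97.  96.]
 [105.  99. 100. 101. 103.  96. 100.  97. 104.]
 [ 99.  96. 105. 101.  97. 102. 104. 102. 103.]]
(304, 189)
[[100.  95.  94. 106. 102.  99. 105. 103. 100.]
 [103.  99.  96. 101.  99. 100.  99. 105. 101.]
 [ 94. 100. 105.  97. 103.  97.  97. 105. 103.]
 [ 99.  91. 109. 102. 102. 103. 100. 102.  94.]
 [ 97. 101. 102. 105.  86.  96. 103. 105.  95.]
 [102.  97. 101. 102. 105.  55. 100. 102.  96.]
 [104. 103. 102.  99. 101.  95.  94. 101.  97.]
 [101. 102.  93.  95.  94. 102.  95. 103.  99.]
 [ 99.  94.  96. 107. 105. 101.  96.  96. 101.]]
(383, 234)
[[-3.000e+00  0.000e+00 -2.000e+00 -5.000e+00  6.000e+00 -1.000e+00
   3.000e+00 -4.000e+00 -0.000e+00]
 [-6.000e+00 -7.000e+00  0.000e+00  4.000e+00  4.300e+01  4.000e+00
  -0.000e+00  0.000e+00  0.00
[... 153 characters left out ...]
+01  8.300e+01  5.700e+01
   6.000e+00  7.000e+00 -4.000e+00]
 [-1.000e+00  5.000e+00  4.600e+01  3.900e+01  8.700e+01  8.200e+01
   4.300e+01 -5.000e+00  2.000e+00]
 [-4.000e+00 -1.000e+00  3.900e+01  4.800e+01  5.800e+01  8.800e+01
   5.200e+01  2.000e+00 -6.000e+00]
 [-2.000e+00 -2.000e+00  1.300e+01  4.200e+01  4.200e+01  5.000e+01
   8.000e+00  1.681e+03 -1.000e+00]
 [ 2.000e+00 -7.000e+00 -0.000e+00  4.100e+01  5.000e+00  5.000e+00
  -1.000e+00 -8.000e+00 -7.000e+00]
 [-1.000e+00  2.000e+00 -2.000e+00 -5.000e+00  5.000e+00 -2.000e+00
   5.000e+00  7.000e+00  1.000e+00]]
top plug 114.0 [[581.29776224 -65.51519795 104.        ]]
scene plug 159.0 [[581.19976006 -64.05250512 104.        ]]
```

View pics/crops.png

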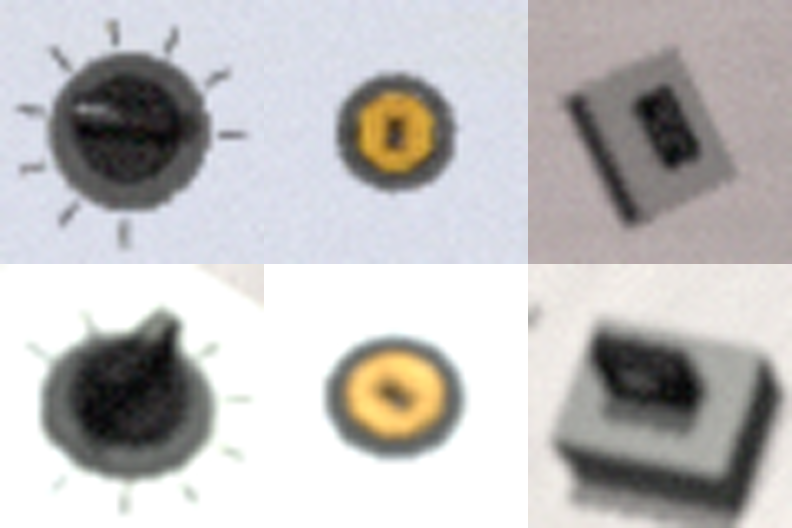

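```bash
python3 - <<'E'
from h import *
def pca(q):
    w,v=np.linalg.eigh(np.cov(q.T)); return v[:,1],w
for n,cs in(("top",[(247,187),(383,234)]),("scene",[(339,192),(196,290)])):
    c=np.load(f"{n}0.npz")
    for (u,v),zl,zt in zip(cs,(126,66),(137,85)):
        g=np.array([(x,y) for y in range(v-20,v+20) for x in range(u-20,u+20)])
        P=pts(c,g); P=P[(P[:,2]>zl)&(P[:,2]<zl+35)]
        d,w=pca(P[:,:2]); rr=cv2.minAreaRect(P[:,:2].astype(np.float32))
        print(n,"z",np.percentile(P[:,2],[50,90]),"med",np.median(P[:,:2],0).round(1),"dir",np.degrees(np.arctan2(d[1],d[0])).round(1),"sd",np.sqrt(w).round(1),"rect",np.round(rr[0],1),np.round(rr[1],1),len(P))
    # dial disc: dark contour
    gray=cv2.cvtColor(c["img"],cv2.COLOR_BGR2GRAY); h=cv2.cvtColor(c["img"],cv2.COLOR_BGR2HSV)
    # steel ledge: bright mask
    u,v=cs[0]
    for nm,(u,v),th,z in (("dial",cs[0],95 ,112),("bezel",(304,189) if n=="top" else (298,237),95,102)):
        m=(gray<th).astype(np.uint8)
        if nm=="bezel": m|=cv2.inRange(h,(12,100,60),(35,255,255))//255
        k,l,st,ce=cv2.connectedComponentsWithStats(m); i=l[v,u]
        print(n,nm,st[i],pts(c,ce[i],z))
    # stand top surface by depth 40..50
    (u,v)=cs[1]; g=np.array([(x,y) for y in range(v-24,v+24) for x in range(u-24,u+24)]); P=pts(c,g)
    Q=P[(P[:,2]>33)]
    rr=cv2.minAreaRect(Q[:,:2].astype(np.float32)); print(n,"stand",rr)
    # stand slot / keyway direction
    # ledge front edge
c=np.load("top0.npz"); g=np.array([(x,y) for y in range(130,240) for x in range(200,350)]); P=pts(c,g)
k=(P[:,2]>88)&(P[:,2]<113); 
print("ledge",cv2.minAreaRect(P[k][:,:2].astype(np.float32)))
im=c["img"]; gr=cv2.cvtColor(im,cv2.COLOR_BGR2GRAY)
m=(gr>110).astype(np.uint8); k,l,st,ce=cv2.connectedComponentsWithStats(m); i=l[175,275]
ct=max(cv2.findContours((l==i).astype(np.uint8),0,1)[0],key=cv2.contourArea).reshape(-1,2)
print(st[i],gr[175,275]); W=pts(c,ct,100)[:,:2].astype(np.float32); print(cv2.minAreaRect(W))
E
```

```text
top z [142.6073009  147.00749856] med [591.6 103.8] dir 84.1 sd [ 4.5 13.2] rect [592.8 103.2] [44.3 15.3] 89
top z [82.89066346 89.26036786] med [ 444.5 -300.9] dir -156.8 sd [ 4.  10.6] rect [ 445.3 -301.5] [36.1 14.1] 65
top dial [234 175  25  24 466] [[591.50366033 103.20898158 112.        ]]
top bezel [295 180  18  18 259] [[581.17383619 -65.53686582 102.        ]]
top stand ((384.1941833496094, -156.47256469726562), (66.43488311767578, 368.53228759765625), 22.78375816345215)
scene z [143.88000259 146.93516607] med [596.5 100.9] dir 81.5 sd [ 4.1 14. ] rect [594.5 104.4] [45.8 14.2] 124
scene z [84.17481841 87.04265237] med [ 450.2 -303.2] dir -154.2 sd [ 3.6 10.7] rect [ 448.  -302.2] [35.6 11.8] 116
scene dial [326 180  25  25 459] [[595.23694445 101.91919447 112.        ]]
scene bezel [288 228  20  18 280] [[581.18635895 -64.17021204 102.        ]]
scene stand ((630.3643188476562, -358.1702575683594), (81.44264221191406, 462.2606506347656), 72.91035461425781)
ledge ((637.9580078125, 15.678939819335938), (321.83209228515625, 263.901611328125), 86.04779052734375)
[ 220  157  110   60 5217] 132
((592.3673095703125, 19.727737426757812), (320.6952819824219, 168.2731170654297), 85.93828582763672)
```

```bash
cat >> h.py <<'E'
def plan(x,y,z,psi):
    s=observe(); r=R.from_rotvec(s["ee_rot"]).as_matrix()
    T=np.array([[np.sin(psi),np.cos(psi),0],[-np.cos(psi),np.sin(psi),0],[0,0,-1]])
    d=r.T@(np.array([x,y,z])-s["ee_pos"])/10; a=R.from_matrix(r.T@T).as_rotvec()
    print("row",d.round(3),a.round(4),"| pos",s["ee_pos"].round(1),"psi",np.arctan2(r[1,1],r[0,1]).round(3),"q6",s["q"][5].round(2),"t",round(s["t"],2),"F",s["force"].round(1),"M",s["ft_torque"].round(2))
E
python3 -c "
from h import *
plan(592.5,104,210,-.12)"
```

```text
Traceback (most recent call last):
  File "h.py", line 23, in plan
    d=r.T@(np.array([x,y,z])-s["ee_pos"])/10; a=R.from_matrix(r.T@T).as_rotvec()
                                                ~~~~~~~~~~~~~^^^^^^^
  File "scipy/spatial/transform/_rotation.pyx", line 1143, in scipy.spatial.transform._rotation.Rotation.from_matrix
ValueError: Non-positive determinant (left-handed or null coordinate frame) in rotation matrix 0: [[-1.72966667e-01 -9.84927621e-01 -3.38239646e-04]
 [-9.84926407e-01  1.72965882e-01  1.66648221e-03]
 [ 1.58286044e-03 -6.21387033e-04  9.99998554e-01]].
```

```bash
sed -i 's/\[\[np.sin(psi),np.cos(psi),0\],\[-np.cos(psi)/[[-np.sin(psi),np.cos(psi),0],[np.cos(psi)/' h.py
python3 -c "
from h import *
plan(592.5,104,210,-.12)"
```

```text
row [-53.711 -27.834   2.081] [-1.600e-03  9.000e-04  1.397e+00] | pos [159.  526.  230.5] psi 1.277 q6 -0.2 t 0.1 F [-1.   0.  -0.2] M [ 0.01  0.01 -0.01]
```

Call:
{"name": "arm_command", "arguments": {
  "moves": [
    [-53.7,-27.8,2,0,0,1.4],
    [-53.7,-27.8,2,0,0,1.4],
    [-53.7,-27.8,2,0,0,1.4],
    [-53.7,-27.8,2,0,0,1.4],
    [-53.7,-27.8,2,0,0,1.4]
  ],
  "fingers": 8.5,
  "squeeze": 50
}}

```text
t: 0.72
ee_pos: [384.1, 307.1, 220.7]
ee_rot: [-1.822, -2.559, 0.0]
force: [0.9, 1.3, 0.5]
finger_gap: 0.996
gripper_force: 0.0
```

```bash
python3 -c "
from h import *
plan(592.5,104,210,-.12)"
```

```text
row [-26.01   13.045   1.067] [-3.000e-04 -0.000e+00  4.535e-01] | pos [384.1 307.1 220.7] psi 0.333 q6 0.11 t 0.72 F [0.9 1.3 0.5] M [ 0.02 -0.05 -0.06]
```

Call:
{"name": "arm_command", "arguments": {
  "moves": [
    [-26,13,1,0,0,0.45],
    [-26,13,1,0,0,0.45],
    [-26,13,1,0,0,0.45],
    [-26,13,1,0,0,0.45],
    [-26,13,1,0,0,0.45]
  ]
}}

```text
t: 1.35
ee_pos: [593.8, 104.3, 210.2]
ee_rot: [-2.343, -2.093, 0.001]
force: [-0.1, 0.6, 0.4]
finger_gap: 0.991
gripper_force: 0.0
```

Call:
{"name": "arm_command", "arguments": {
  "moves": [
    [0,0,0,0,0,0],
    [0,0,0,0,0,0]
  ]
}}

```text
t: 1.6
ee_pos: [591.6, 107.1, 210.3]
ee_rot: [-2.34, -2.094, 0.002]
force: [0.1, 0.4, 0.0]
finger_gap: 0.997
gripper_force: 0.0
```

```bash
python3 -c "
from h import *
plan(592.5,104,120,-.12)"
```

```text
row [-0.297  0.145  9.033] [-0.0018 -0.0002  0.0091] | pos [591.6 107.1 210.3] psi -0.111 q6 0.1 t 1.6 F [0.1 0.4 0. ] M [ 0.01  0.03 -0.02]
```

Call:
{"name": "arm_command", "arguments": {
  "moves": [
    [-0.3,0.1,3,0,0,0],
    [-0.3,0.1,6,0,0,0],
    [-0.3,0.1,8,0,0,0],
    [-0.3,0.1,9,0,0,0],
    [-0.3,0.1,9,0,0,0]
  ]
}}

```text
t: 2.22
ee_pos: [592.2, 104.6, 120.8]
ee_rot: [-2.339, -2.096, 0.001]
force: [0.2, -0.3, 0.2]
finger_gap: 0.991
gripper_force: 0.0
```

Call:
{"name": "arm_command", "arguments": {
  "moves": [
    [0,0,0,0,0,0],
    [0,0,0,0,0,0],
    [0,0,0,0,0,0],
    [0,0,0,0,0,0]
  ],
  "fingers": 0.5,
  "squeeze": 40
}}

```text
t: 2.72
ee_pos: [593.1, 103.7, 121.3]
ee_rot: [2.341, 2.095, 0.0]
force: [-2.4, -0.7, 9.3]
finger_gap: 0.154
gripper_force: 41.4
```

```bash
python3 -c "
from h import *
plan(592.5,104,120,-.12+1.7)"
```

```text
row [ 0.027 -0.061  0.135] [ 3.0000e-04  3.0000e-04 -1.6906e+00] | pos [593.1 103.7 121.3] psi -0.111 q6 0.1 t 2.73 F [-2.4 -0.7  9.3] M [0.07 0.47 0.12]
```

Call:
{"name": "arm_command", "arguments": {
  "moves": [
    [0,0,-0.1,0,0,-0.18],
    [0,0,-0.1,0,0,-0.36],
    [0,0,-0.1,0,0,-0.54],
    [0,0,-0.1,0,0,-0.72],
    [0,0,-0.1,0,0,-0.9]
  ]
}}

```text
t: 3.35
ee_pos: [593.9, 104.0, 121.5]
ee_rot: [1.188, 2.907, 0.002]
force: [4.2, 2.3, -4.8]
finger_gap: 0.158
gripper_force: 39.4
```

Call:
{"name": "arm_command", "arguments": {
  "moves": [
    [0,0,0,0,0,-0.15],
    [0,0,0,0,0,-0.3],
    [0,0,0,0,0,-0.4],
    [0,0,0,0,0,-0.4]
  ]
}}

```text
t: 3.85
ee_pos: [594.2, 104.3, 121.5]
ee_rot: [0.594, 3.083, 0.003]
force: [5.4, 3.2, -5.7]
finger_gap: 0.152
gripper_force: 39.3
```

```bash
python3 -c "
from h import *
plan(592.5,104,120,-.12+1.7)"
```

```text
row [ 0.144 -0.093  0.147] [ 0.0017  0.0019 -0.3896] | pos [594.2 104.3 121.5] psi 1.19 q6 -1.2 t 3.85 F [ 5.4  3.2 -5.7] M [ 0.43 -0.79  0.03]
```

Call:
{"name": "arm_command", "arguments": {
  "moves": [
    [0,0,0,0,0,-0.1],
    [0,0,0,0,0,-0.2],
    [0,0,0,0,0,-0.2]
  ]
}}

```text
t: 4.22
ee_pos: [594.3, 104.6, 121.5]
ee_rot: [0.283, 3.127, 0.003]
force: [5.6, 2.8, -6.1]
finger_gap: 0.154
gripper_force: 39.2
```

```bash
python3 -c "
from h import *
plan(592.5,104,120,-.12+1.7)"
```

```text
row [ 0.164 -0.087  0.149] [ 0.0018  0.0022 -0.1896] | pos [594.3 104.6 121.5] psi 1.39 q6 -1.4 t 4.22 F [ 5.6  2.8 -6.1] M [ 0.58 -0.91  0.04]
```

Call:
{"name": "arm_command", "arguments": {
  "moves": [
    [0,0,0,0,0,-0.1],
    [0,0,0,0,0,-0.15],
    [0,0,0,0,0,-0.15]
  ]
}}

```text
t: 4.6
ee_pos: [594.3, 104.7, 121.5]
ee_rot: [0.052, 3.139, 0.004]
force: [4.9, 3.7, -5.3]
finger_gap: 0.154
gripper_force: 47.4
```

```bash
python3 -c "
from h import *
plan(592.5,104,120,-.12+1.7)"
```

```text
row [ 0.175 -0.076  0.151] [ 0.0024  0.0023 -0.0424] | pos [594.3 104.7 121.5] psi 1.538 q6 -1.55 t 4.6 F [ 4.9  3.7 -5.3] M [ 0.57 -0.82 -0.86]
```

Call:
{"name": "arm_command", "arguments": {
  "moves": [
    [0,0,0,0,0,0],
    [0,0,0,0,0,0],
    [0,0,0,0,0,0]
  ],
  "fingers": 6
}}

```text
t: 4.97
ee_pos: [592.9, 103.6, 122.1]
ee_rot: [0.049, 3.141, -0.0]
force: [0.3, 0.4, -0.4]
finger_gap: 0.702
gripper_force: 0.0
```

Call:
{"name": "arm_command", "arguments": {
  "moves": [
    [0,0,-5,0,0,0],
    [0,0,-9,0,0,0],
    [0,0,-9,0,0,0]
  ]
}}

```text
t: 5.35
ee_pos: [595.2, 103.6, 216.3]
ee_rot: [0.049, 3.133, -0.0]
force: [-0.5, 1.0, -0.9]
finger_gap: 0.701
gripper_force: 0.0
```

```bash
python3 -c "
from h import *
plan(447,-302,170,1.98)"
```

```text
row [ 13.582 -41.008   4.522] [-0.0018  0.008  -0.4405] | pos [595.2 103.6 216.3] psi 1.54 q6 -1.55 t 5.35 F [-0.5  1.  -0.9] M [-0.01  0.03 -0.02]
```

Call:
{"name": "arm_command", "arguments": {
  "moves": [
    [13.6,-41,4,0,0,-0.44],
    [13.6,-41,4,0,0,-0.44],
    [13.6,-41,4,0,0,-0.44],
    [13.6,-41,4,0,0,-0.44],
    [13.6,-41,4,0,0,-0.44]
  ]
}}

```text
t: 5.98
ee_pos: [487.4, -182.2, 183.0]
ee_rot: [0.638, -3.075, -0.001]
force: [-0.1, -0.9, 0.2]
finger_gap: 0.703
gripper_force: 0.0
```

```bash
python3 -c "
from h import *
plan(447,-302,170,1.98)
c=cam('top'); cv2.imwrite('pics/t1.png',np.hstack([cv2.resize(c['img'][v-25:v+25,u-25:u+25],(400,400),interpolation=2) for u,v in((247,187),(383,234))]))
"
```

```text
row [ 8.465 -9.386  1.298] [ 0.0008 -0.0007 -0.0002] | pos [ 487.4 -182.2  183. ] psi 1.98 q6 -2.55 t 5.97 F [-0.1 -0.9  0.2] M [-0.02 -0.03 -0.03]
```

View pics/t1.png

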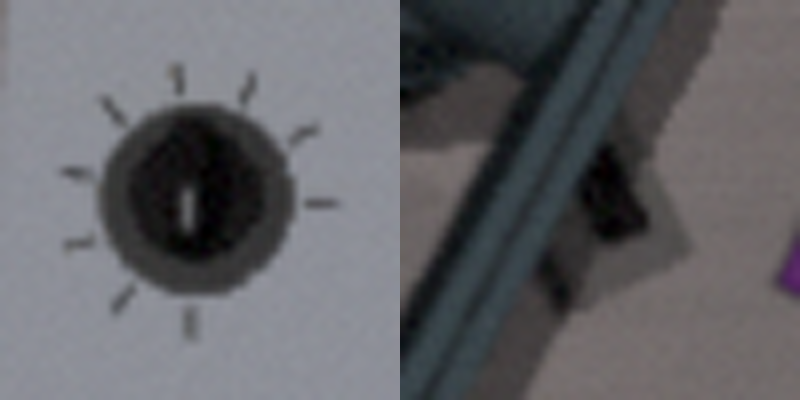

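Left crop: the dial's white pointer now points at the bottom tick (190,320), so it is at off. Right crop: the key at (615,190) is partly hidden by the arm but still in its stand.

Call:
{"name": "arm_command", "arguments": {
  "moves": [
    [8.4,-9.4,1.3,0,0,0],
    [8.4,-9.4,1.3,0,0,0],
    [8.4,-9.4,1.3,0,0,0],
    [8.4,-9.4,1.3,0,0,0]
  ]
}}

```text
t: 6.52
ee_pos: [448.6, -299.9, 170.1]
ee_rot: [0.635, -3.076, -0.003]
force: [0.3, -0.0, -0.4]
finger_gap: 0.703
gripper_force: 0.0
```

```bash
python3 -c "
from h import *
plan(446.7,-301.8,52,1.98)"
```

```text
row [ 0.242 -0.122 11.812] [ 0.0021 -0.0003 -0.0019] | pos [ 448.6 -299.9  170.1] psi 1.978 q6 -2.77 t 6.53 F [ 0.3 -0.  -0.4] M [-0.   -0.01  0.05]
```

Call:
{"name": "arm_command", "arguments": {
  "moves": [
    [0.2,-0.1,5,0,0,0],
    [0.2,-0.1,9,0,0,0],
    [0.2,-0.1,11.8,0,0,0],
    [0.2,-0.1,11.8,0,0,0],
    [0.2,-0.1,11.8,0,0,0]
  ]
}}

```text
t: 7.15
ee_pos: [448.7, -301.7, 54.1]
ee_rot: [-0.64, 3.075, -0.002]
force: [-0.4, 0.1, 0.5]
finger_gap: 0.706
gripper_force: 0.0
```

```bash
python3 -c "
from h import *
plan(446.7,-301.8,52,1.98)"
```

```text
row [0.188 0.071 0.205] [-0.0013  0.0006  0.0011] | pos [ 448.7 -301.7   54.1] psi 1.981 q6 -2.78 t 7.15 F [-0.4  0.1  0.5] M [ 0.02  0.02 -0.06]
```

Call:
{"name": "arm_command", "arguments": {
  "moves": [
    [0,0,0,0,0,0],
    [0,0,0,0,0,0],
    [0,0,0,0,0,0],
    [0,0,0,0,0,0]
  ],
  "fingers": 0.4,
  "squeeze": 80
}}

```text
t: 7.65
ee_pos: [448.1, -302.6, 53.9]
ee_rot: [-0.637, 3.075, -0.002]
force: [-0.7, 1.2, 5.6]
finger_gap: 0.127
gripper_force: 78.5
```

```bash
python3 -c "
from h import *
plan(446.7,-301.8,52,1.98); print(observe()['finger_gap'])"
```

```text
row [0.093 0.131 0.191] [-0.0015  0.0007 -0.0007] | pos [ 448.1 -302.6   53.9] psi 1.979 q6 -2.78 t 7.65 F [-0.7  1.2  5.6] M [ 0.12  0.11 -0.06]
0.1265634194752474
```

Call:
{"name": "arm_command", "arguments": {
  "moves": [
    [0,0,-2,0,0,0],
    [0,0,-5,0,0,0],
    [0,0,-10,0,0,0],
    [0,0,-14,0,0,0],
    [0,0,-14,0,0,0]
  ]
}}

```text
t: 8.28
ee_pos: [449.1, -303.8, 196.6]
ee_rot: [-0.636, 3.072, -0.01]
force: [-0.4, 0.3, -0.1]
finger_gap: 0.124
gripper_force: 78.0
```

```bash
python3 -c "
from h import *
plan(581.2,-65,180,1.505); print(observe()['finger_gap'])"
```

```text
row [-21.603  16.68    1.601] [-0.0062  0.0043  0.4743] | pos [ 449.1 -303.8  196.6] psi 1.979 q6 -2.78 t 8.28 F [-0.4  0.3 -0.1] M [-0.03 -0.03 -0.01]
0.12410042914077202
```

Call:
{"name": "arm_command", "arguments": {
  "moves": [
    [-21.6,16.7,1.6,0,0,0.47],
    [-21.6,16.7,1.6,0,0,0.47],
    [-21.6,16.7,1.6,0,0,0.47],
    [-21.6,16.7,1.6,0,0,0.47],
    [-21.6,16.7,1.6,0,0,0.47]
  ]
}}

```text
t: 8.9
ee_pos: [579.5, -60.0, 175.1]
ee_rot: [-0.093, -3.138, -0.002]
force: [0.4, -1.0, -0.3]
finger_gap: 0.131
gripper_force: 78.1
```

Call:
{"name": "arm_command", "arguments": {
  "moves": [
    [0,0,0,0,0,0],
    [0,0,0,0,0,0]
  ]
}}

```text
t: 9.15
ee_pos: [578.7, -63.3, 175.8]
ee_rot: [-0.096, -3.138, 0.0]
force: [-0.1, -0.4, -0.3]
finger_gap: 0.122
gripper_force: 78.1
```

```bash
python3 -c "
from h import *
plan(581.2,-65,160,1.505)
c=cam('scene'); q=proj(c,(580,-65,140))[0].astype(int); print(q)
u,v=q; a=c['img'][v-32:v+32,u-32:u+32]; cv2.imwrite('pics/s2.png',cv2.resize(cv2.convertScaleAbs(a,alpha=1.5),(600,600),interpolation=2)); np.savez('s2.npz',**{k:np.array(v) for k,v in c.items()})"
```

```text
row [-0.266 -0.149  1.583] [-0.0001 -0.0021  0.0048] | pos [578.7 -63.3 175.8] psi 1.51 q6 -1.81 t 9.15 F [-0.1 -0.4 -0.3] M [ 0.   -0.04 -0.01]
[297 229]
```

View pics/s2.png

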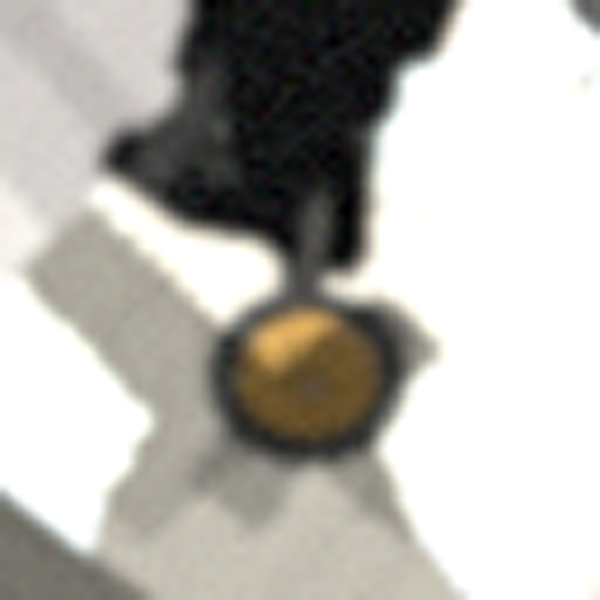

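```bash
python3 -c "
from h import *
c=np.load('s2.npz')
X=[]
for dx in(-3,0,3):
  for z in(167,150,134.4): X.append((579+dx,-63.3,z))
X+=[(579,-66.3,150),(579,-60.3,150),(581.2,-64.5,104)]
p=(proj(c,X)-[297-32,229-32])*9.375
print(np.c_[X,p].round(1))
print(c['img'][197+18:197+36,265+26:265+42].sum(2))"
```

```text
[[576.  -63.3 167.  293.1 233.7]
 [576.  -63.3 150.  291.9 268.6]
 [576.  -63.3 134.4 290.8 299.6]
 [579.  -63.3 167.  303.  239.7]
 [579.  -63.3 150.  301.6 274.5]
 [579.  -63.3 134.4 300.4 305.6]
 [582.  -63.3 167.  312.9 245.8]
 [582.  -63.3 150.  311.4 280.5]
 [582.  -63.3 134.4 310.  311.5]
 [579.  -66.3 150.  294.8 282.9]
 [579.  -60.3 150.  308.4 266.2]
 [581.2 -64.5 104.  302.3 371.1]]
[[ 45  49  37  28  38  36  35  41  48  23  23  30 112 286 468 580]
 [ 40  42  36  46  49  48  45  50  62  52  34  35 130 306 475 568]
 [ 49  31  29   8  30  49  63  78  94  50  40  27 113 296 463 542]
 [ 47  40  40  41  28  41  81 120 124  85  35  16 122 290 442 523]
 [ 36  53  51  45  36  65 103 153 132  87   4  17 125 301 458 535]
 [ 26  26  31  29  42  71 125 157 157  86  38  28 155 346 495 550]
 [126  89  56  25  42  72 132 155 146  86  24  32 159 361 507 546]
 [315 252 162  82  19  65 129 166 131  78  25  31 162 356 502 536]
 [472 420 313 187  84  73 132 154 130  53  17  54 181 363 501 538]
 [547 518 446 318 171 106 141 141 115  70  38 110 249 405 511 540]
 [551 543 501 393 232 142 150 152 149 155 158 222 360 479 536 545]
 [548 541 510 412 255 158 149 172 248 326 336 367 460 526 545 554]
 [543 522 481 379 240 168 150 192 296 398 438 474 507 520 524 548]
 [497 449 382 293 202 164 154 171 235 317 378 411 438 437 431 479]
 [391 311 240 191 175 183 182 175 182 198 219 261 267 277 287 342]
 [259 188 175 195 215 251 258 259 238 199 150 121 111 125 175 234]
 [197 196 225 263 293 310 325 315 281 243 181 125  93  92 119 175]
 [202 262 310 329 330 331 320 291 238 200 173 158 127 103 103 138]]
```

Call:
{"name": "arm_command", "arguments": {
  "moves": [
    [-0.3,-0.15,1,0,0,0],
    [-0.3,-0.15,2,0,0,0],
    [-0.3,-0.15,2.6,0,0,0],
    [-0.3,-0.15,2.6,0,0,0],
    [-0.3,-0.15,2.6,0,0,0]
  ]
}}

```text
t: 9.82
ee_pos: [582.5, -64.8, 151.1]
ee_rot: [0.096, 3.14, -0.0]
force: [-0.1, -0.2, -0.3]
finger_gap: 0.123
gripper_force: 78.1
```

```bash
python3 -c "
from h import *
plan(582,-65.2,140,1.5)"
```

```text
row [ 0.05  -0.041  1.111] [-0.0001  0.0003  0.0095] | pos [582.5 -64.8 151.1] psi 1.509 q6 -1.81 t 9.82 F [-0.1 -0.2 -0.3] M [ 0.04 -0.    0.  ]
```

Call:
{"name": "arm_command", "arguments": {
  "moves": [
    [0,0,0.4,0,0,0.01],
    [0,0,0.8,0,0,0.01],
    [0,0,1.1,0,0,0.01],
    [0,0,1.3,0,0,0.01],
    [0,0,1.3,0,0,0.01]
  ]
}}

```text
t: 10.45
ee_pos: [582.3, -64.7, 137.7]
ee_rot: [-0.112, -3.139, -0.0]
force: [-0.9, -0.3, -0.2]
finger_gap: 0.123
gripper_force: 78.1
```

```bash
python3 -c "
from h import *
plan(582,-65.2,140,1.5)"
```

```text
row [ 0.023 -0.05  -0.228] [ 0.0001 -0.0004 -0.0004] | pos [582.3 -64.7 137.7] psi 1.5 q6 -1.8 t 10.45 F [-0.9 -0.3 -0.2] M [-0.02  0.08 -0.03]
```

Call:
{"name": "arm_command", "arguments": {
  "moves": [
    [0,0,0.2,0,0,0],
    [0,0,0.4,0,0,0],
    [0,0,0.6,0,0,0],
    [0,0,0.8,0,0,0],
    [0,0,0.8,0,0,0]
  ]
}}

```text
t: 11.08
ee_pos: [582.8, -64.9, 130.8]
ee_rot: [0.112, 3.138, -0.001]
force: [-1.1, 1.0, 6.3]
finger_gap: 0.125
gripper_force: 79.0
```

```bash
python3 -c "
from h import *
plan(582,-65.2,113,1.5)"
```

```text
row [ 0.082 -0.04   1.782] [-0.0003  0.0013 -0.0005] | pos [582.8 -64.9 130.8] psi 1.499 q6 -1.8 t 11.07 F [-1.1  1.   6.3] M [0.08 0.29 0.06]
```

Call:
{"name": "arm_command", "arguments": {
  "moves": [
    [0.05,0,0.2,0,0,0.04],
    [0,0,0.4,0,0,-0.04],
    [0,0,0.6,0,0,0.04],
    [0,0,0.8,0,0,-0.04],
    [0,0,0.8,0,0,0]
  ]
}}

```text
t: 11.7
ee_pos: [583.1, -64.9, 122.2]
ee_rot: [0.112, 3.138, -0.001]
force: [2.3, -0.9, -1.8]
finger_gap: 0.125
gripper_force: 78.0
```

```bash
python3 -c "
from h import *
plan(582,-65.2,113,1.5)"
```

```text
row [ 0.112 -0.033  0.923] [-0.0003  0.0019 -0.0005] | pos [583.1 -64.9 122.2] psi 1.499 q6 -1.8 t 11.7 F [ 2.3 -0.9 -1.8] M [-0.08 -0.33  0.01]
```

Call:
{"name": "arm_command", "arguments": {
  "moves": [
    [0,0,0.2,0,0,0.04],
    [0,0,0.4,0,0,-0.04],
    [0,0,0.6,0,0,0.04],
    [0,0,0.8,0,0,-0.04],
    [0,0,0.9,0,0,0]
  ]
}}

```text
t: 12.32
ee_pos: [583.6, -65.0, 114.5]
ee_rot: [0.112, 3.136, -0.001]
force: [-0.4, 0.9, 6.7]
finger_gap: 0.128
gripper_force: 79.2
```

```bash
python3 -c "
from h import *
plan(582,-65.2,113,1.5)"
```

```text
row [ 0.161 -0.033  0.149] [-0.0006  0.0035 -0.0004] | pos [583.6 -65.  114.5] psi 1.5 q6 -1.8 t 12.32 F [-0.4  0.9  6.7] M [ 0.01  0.1  -0.  ]
```

Call:
{"name": "arm_command", "arguments": {
  "moves": [
    [0,0,0.1,0,0,0.04],
    [0,0,0.2,0,0,-0.04],
    [0,0,0.2,0,0,0]
  ]
}}

```text
t: 12.7
ee_pos: [583.6, -65.0, 112.8]
ee_rot: [0.112, 3.136, -0.001]
force: [-1.1, 1.4, 9.8]
finger_gap: 0.128
gripper_force: 79.5
```

```bash
python3 -c "
from h import *
plan(582,-65.2,113,1.5)"
```

```text
row [ 0.16  -0.034 -0.017] [-0.0006  0.0035 -0.0004] | pos [583.6 -65.  112.8] psi 1.5 q6 -1.8 t 12.7 F [-1.1  1.4  9.8] M [0.12 0.21 0.04]
```

Call:
{"name": "arm_command", "arguments": {
  "moves": [
    [0,0,0.1,0,0,0.04],
    [0,0,0.2,0,0,-0.04],
    [0,0,0.2,0,0,0]
  ]
}}

```text
t: 13.08
ee_pos: [583.8, -65.0, 112.7]
ee_rot: [0.111, 3.135, -0.002]
force: [-4.2, 1.3, 22.4]
finger_gap: 0.124
gripper_force: 81.3
```

```bash
python3 -c "
from h import *
plan(582,-65.2,113,1.5)"
```

```text
row [ 0.178 -0.029 -0.027] [-0.0011  0.0047 -0.0002] | pos [583.8 -65.  112.7] psi 1.5 q6 -1.8 t 13.07 F [-4.2  1.3 22.4] M [0.3  0.99 0.07]
```

Call:
{"name": "arm_command", "arguments": {
  "moves": [
    [0,0,-0.1,0,0,0.15],
    [0,0,-0.1,0,0,0.3],
    [0,0,-0.1,0,0,0.45],
    [0,0,-0.1,0,0,0.6],
    [0,0,-0.1,0,0,0.75]
  ],
  "squeeze": 100
}}

```text
t: 13.7
ee_pos: [583.1, -66.3, 112.8]
ee_rot: [1.259, 2.874, -0.003]
force: [-6.0, -3.5, 16.9]
finger_gap: 0.124
gripper_force: 98.3
```

```bash
python3 -c "
from h import *
plan(582,-65.2,113,-.07)"
```

```text
row [ 0.159 -0.008 -0.016] [0.0016 0.0042 0.8151] | pos [583.1 -66.3 112.8] psi 0.745 q6 -1.05 t 13.7 F [-6.  -3.5 16.9] M [-0.61  1.11  0.07]
```

Call:
{"name": "arm_command", "arguments": {
  "moves": [
    [0,-0.03,0,0,0,0.15],
    [0.01,-0.05,0,0,0,0.3],
    [0.02,-0.08,0,0,0,0.45],
    [0.03,-0.1,0,0,0,0.6],
    [0.05,-0.12,0,0,0,0.75]
  ]
}}

```text
t: 14.32
ee_pos: [581.6, -66.4, 112.8]
ee_rot: [2.225, 2.214, -0.0]
force: [-6.5, -2.1, 16.9]
finger_gap: 0.124
gripper_force: 98.5
```

```bash
python3 -c "
from h import *
plan(582,-65.2,113,-.07)"
```

```text
row [ 0.119  0.04  -0.015] [0.0023 0.0025 0.065 ] | pos [581.6 -66.4 112.8] psi -0.005 q6 -0.3 t 14.32 F [-6.5 -2.1 16.9] M [-0.31  1.18  0.12]
```

Call:
{"name": "arm_command", "arguments": {
  "moves": [
    [0,-0.02,0,0,0,0.1],
    [0,-0.02,0,0,0,0.15],
    [0,-0.02,0,0,0,0.15]
  ]
}}

```text
t: 14.7
ee_pos: [581.3, -66.3, 112.9]
ee_rot: [2.38, 2.046, -0.0]
force: [-5.5, -2.1, 17.6]
finger_gap: 0.122
gripper_force: 98.5
```

```bash
python3 -c "
from h import *
plan(582,-65.2,113,-.07)"
```

```text
row [ 0.121  0.05  -0.015] [ 0.0023  0.0022 -0.0806] | pos [581.3 -66.3 112.9] psi -0.151 q6 -0.15 t 14.7 F [-5.5 -2.1 17.6] M [-0.25  1.24  0.12]
```

Call:
{"name": "arm_command", "arguments": {
  "moves": [
    [0,-0.01,0,0,0,0.06],
    [0,-0.01,0,0,0,0.1],
    [0,-0.01,0,0,0,0.1],
    [0,-0.01,0,0,0,0.1]
  ]
}}

```text
t: 15.2
ee_pos: [581.2, -66.3, 112.8]
ee_rot: [2.479, 1.925, 0.0]
force: [-7.1, -1.8, 17.7]
finger_gap: 0.125
gripper_force: 98.5
```

```bash
python3 -c "
from h import *
plan(582,-65.2,113,-.07)"
```

```text
row [ 0.125  0.053 -0.017] [ 0.0023  0.0021 -0.18  ] | pos [581.2 -66.3 112.8] psi -0.25 q6 -0.05 t 15.2 F [-7.1 -1.8 17.7] M [-0.31  1.26  0.11]
```

Call:
{"name": "arm_command", "arguments": {
  "moves": [
    [0,0,0,0,0,0.05],
    [0,0,0,0,0,0.08],
    [0,0,0,0,0,0.08]
  ]
}}

```text
t: 15.58
ee_pos: [581.1, -66.1, 112.8]
ee_rot: [2.554, 1.825, 0.0]
force: [-6.8, -1.0, 18.1]
finger_gap: 0.123
gripper_force: 98.5
```

```bash
python3 -c "
from h import *
plan(582,-65.2,113,-.07)"
```

```text
row [ 0.115  0.056 -0.018] [ 0.0022  0.0019 -0.26  ] | pos [581.1 -66.1 112.8] psi -0.33 q6 0.03 t 15.57 F [-6.8 -1.  18.1] M [-0.16  1.25  0.21]
```

Call:
{"name": "arm_command", "arguments": {
  "moves": [
    [0,0,0,0,0,0.03],
    [0,0,0,0,0,0.05],
    [0,0,0,0,0,0.05]
  ]
}}

```text
t: 15.95
ee_pos: [581.0, -66.0, 112.8]
ee_rot: [2.598, 1.761, 0.0]
force: [-6.7, -0.5, 18.1]
finger_gap: 0.125
gripper_force: 98.6
```

```bash
python3 -c "
from h import *
plan(582,-65.2,113,-.07)"
```

```text
row [ 0.106  0.062 -0.02 ] [ 0.0021  0.0017 -0.3095] | pos [581.  -66.  112.8] psi -0.38 q6 0.08 t 15.95 F [-6.7 -0.5 18.1] M [-0.06  1.21  0.36]
```

Call:
{"name": "arm_command", "arguments": {
  "moves": [
    [0,0,0,0,0,0.04],
    [0,0,0,0,0,0.04],
    [0,0,0,0,0,0.04],
    [0,0,0,0,0,0.04]
  ]
}}

```text
t: 16.45
ee_pos: [581.0, -65.9, 112.8]
ee_rot: [2.633, 1.71, 0.0]
force: [-7.4, -1.0, 18.8]
finger_gap: 0.128
gripper_force: 98.7
```

```bash
python3 -c "
from h import *
plan(582,-65.2,113,-.07); print(observe()['gripper_force'])
c=cam('scene'); u,v=297,229; a=c['img'][v-40:v+40,u-40:u+40]; b=cv2.convertScaleAbs(a,alpha=2.2)
d=cam('top'); e=d['img'][160:240,220:420]
cv2.imwrite('pics/s3.png',np.vstack([cv2.resize(b,(400,400),interpolation=2).repeat(1,0),cv2.resize(e,(400,160),interpolation=2)]))"
```

```text
row [ 0.106  0.063 -0.017] [ 0.002   0.0017 -0.3489] | pos [581.  -65.9 112.8] psi -0.419 q6 0.12 t 16.45 F [-7.4 -1.  18.8] M [-0.07  1.33  0.57]
98.7030816078186
```

View pics/s3.png

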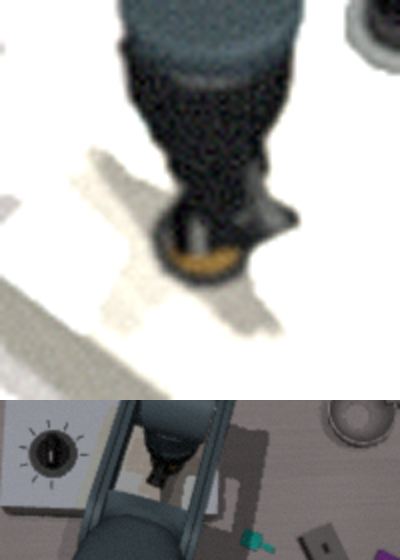

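The key's grip sits down on the brass plug at (200,245), the dial still points at its off tick, and the stand at (322,545) is empty. The twist torque has risen to 0.57 N m, well above the 0.12 N m spring, so the key is at the stop.

```bash
python3 -c "
from h import *
print(manip.job_done())"
```

```text
the job is handed in; nothing more can be done
None
```

I turned the dial to its off stop, pushed the service key fully home in the brass switch and turned it clockwise to the stop, then handed the job in at about 16.5 s with the arm still gripping and holding it turned; no verdict came back.

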